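Hold the ice crusher's lid at the pulse position

TASK

Put the ice crusher's two-lug lid into the crusher's collar, fully down, and turn it clockwise to the pulse mark, about 35 degrees, which is half way to where it would click locked. The pulse switch is sprung, so keep gripping the lid and finish while holding it there; never let it go on into the lock, and leave the other things on the bench where they stand.

Things in the scene. Friction and masses are not known exactly. Their poses are not given: they have to be found in the camera images.
- lid: The crusher's lid, grey plastic, loose, about 160 g, standing upright: a disc 108 mm across (z 14 to 22 mm above the origin) on a round plug 72 mm in diameter (z 0 to 14), with two lugs and a bar grip along y. Origin: centre of the plug's underside, z up. A half turn about z gives the same lid. The other grey lid, smaller with a round knob, is not it.
- lid_grip (a point): Middle of the lid's straight bar grip, on the lid's axis, 50 mm above the lid's origin. The bar is 64 mm long along the lid's y, 20 mm thick along x, from z 22 mm (top of the disc) to z 62 mm above the lid's origin.
- lid_lug (a point): Tip of the lid's +y lug, 46 mm from the axis, 4 mm above the lid's origin. The two lugs, at +y and -y of the plug, are 12 mm wide, z 1 to 7 mm. Small pointers on the disc's rim stand over the lugs, in line with the bar grip.
- crusher: The ice crusher, fixed to the bench: round steel motor base 170 mm across, clear bowl with ice, white collar on top, 136 mm across over its flange. Origin: centre of the underside, z up; control panel at -x. With the lid fully down its disc rests on the collar and its origin is 136 mm above this one; with the lugs lying on the lip instead of in the slots, 13 mm higher.
- collar_mouth (a point): Centre of the collar's round mouth, 77 mm in diameter, level with its top face, 150 mm above the bench. Axes as the crusher's.
- collar_slot (a point): Entry slot at the crusher's +y, 43 mm from the axis, level with the collar's top; its twin is at -y. The slots are cut in the 5 mm thick lip, 20 mm wide, and reach to 48.5 mm from the axis. The lid's lugs go down through them (lid's y along the crusher's y, either way round). A narrow dark rib on the flange stands beside each slot.
- pulse_mark (a point): Narrow dark rib on the collar's flange, 62 mm from the axis, 35 degrees (0.6 rad) clockwise, seen from above, of the +y slot: the pulse position for the lid's pointer; its twin is opposite. A broad rib at 70 degrees (1.2 rad) marks the lock.
- pulse_ring (a joint): Sprung switch ring in the collar, pushed round by the lugs; 0 at rest, grows (rad) as the lid turns clockwise. It reads the lid's turn from the slot's middle less 0.13: about 0.47 at the pulse mark. It turns the lid back with 0.06 N m at rest, 0.15 N m at the pulse mark. Strong spring balls resist from about 0.6; past 0.95 the lid goes over them and clicks locked.
- canister_lid: Bystander: smaller grey lid, 84 mm across, 34 mm high, round knob, no lugs. Origin: centre of its underside.
- cup_stack: Bystander: stack of white paper cups, 80 mm across, 140 mm high. Origin: centre of its underside.
- syrup_bottle: Bystander: amber bottle, 60 mm across, 190 mm high. Origin: centre of its underside.
- fruit_can: Bystander: plain metal can, 74 mm across, 110 mm high. Origin: centre of its underside.
- ice_scoop: Bystander: aluminium scoop lying flat, pan 75 by 55 mm, handle towards its -x, 30 mm high. Origin: under the middle of the pan.
- glass_dish: Bystander: white bowl, 90 mm across, 50 mm high. Origin: centre of its underside.
Mind the look-alikes: they are no part of the job. What is shaped like the lid but purple or red is not meant.

How it is judged:
On the way, in this order (a step that is already met when the one before it is completed fails the run):
1. the lid is down in the collar, its lugs through the slots (z of lid in the frame of crusher below 0.1405 m and horizontal distance between lid and crusher below 0.006 m and angle between lid's own z axis and vertical below 0.1 rad), for 0.1 s.
2. the gripped lid is turned clockwise to the pulse mark (all of step 1 and angle between the y axis of lid and the y axis of crusher, either way round between 0.42 and 0.78 rad and value of joint pulse_ring between 0.2 and 0.75 rad and contact force between the fingers and lid above 2 N), for 0.2 s.
At the end, for the whole second after the job is handed in: The lid is fully down in the collar (its origin less than 140.5 mm above the crusher's, within 6 mm of its axis, upright within 0.1 rad), turned clockwise 0.42 to 0.78 rad from the slots with the switch ring at 0.2 to 0.75 rad, still, and gripped by the fingers with more than 2 N (all of step 2 and angular speed of lid below 0.2 rad/s); the arm keeps its last pose, push and grip.
It fails at once if the lid clicks into the lock (switch ring beyond 0.95 rad) (value of joint pulse_ring above 0.95 rad).
It fails at once if another thing on the bench is moved by more than 30 mm (distance of any of canister_lid, cup_stack, syrup_bottle, fruit_can, ice_scoop, glass_dish from where it was at the start of the episode above 0.03 m).
It also fails if it takes over 35 s, if anything falls off the work surface, if the arm or the gripper's body presses on something with over 40 N, if the wrist force passes 120 N, or if a joint passes its speed limit or range.

ROBOT

A 6-joint arm with a two-finger parallel gripper is mounted at the origin on the work surface. World frame = base frame: x ahead of the robot, y to its left, z up, the work surface at z = 0. Lengths are in m, angles in rad, forces in N, time in s.
With the tool pointing down it reaches from about 0.375 to 0.975 m from the base axis. Payload 3.8 kg.
Tool frame: the origin (TCP) lies on the centre line of the jaws, within the pads' length; the fingertips stand 8 mm ahead of it and the grasp point (between the pads) lies 11 mm behind it; z points along the fingers, y is the direction in which the jaws open and shut (so a half turn about z gives the same grasp; the last joint's range is limited). The gripper opens to 85 mm and grips with 20 to 120 N. Pads are 22 mm wide; open, the fingers measure 114 mm over their backs; the gripper's body (76 mm by 85 mm) begins 54 mm behind the grasp point. The pads swing forward as they close: fully open they stand 13 mm farther back than shut.
Start: joints at [-1.287, 0.264, 1.604, -0, 1.274, -0.037], TCP at [0.213, -0.641, 0.239] pointing down, gripper open.
Joint ranges: [-2.63, 2.63], [-0.94, 2.18], [0.31, 2.57], [-1.31, 4.45], [0, 2.66], [-2.55, 2.55]. Speed limits (rad/s): [2.57, 2.57, 3.14, 3.14, 3.14, 3.14].

INTERFACE

Orientations are given as a rotation vector (axis times angle).
In Python, from workcell import * gives the robot as it stands.
- The arm moves only by the tool play_rows, never from a script. Its arguments are lists of equal length, an entry for each row: "slide": the shift along the tool's x, y, z in cm, a list of three; "delta_rot": the turn, a rotation vector about the tool's x, y, z in rad, a list of three. In form: {"slide": [[x, y, z], ...], "delta_rot": [[wx, wy, wz], ...]}. A call has 1 to 12 rows; each row is the pose to reach, as a shift and turn from the pose measured when the call began, along the tool's axes at that moment; what a row does not reach only later rows make up. A row lasts 1/12 s, in which the tool goes at most 41.7 mm and 7.16 degrees, less where a joint would pass 70% of its speed; a pose out of reach is approached as far as the arm can. A call with a gripper value outside its range is refused whole. "hand" is the opening, from 0 (shut) to 1 (fully open), set as the call begins (left out, the last holds). The fingers move at their own pace and stop on an object; "force" is the grip in N (left out, the last holds). Time passes only in rows, so rows that repeat a pose let the fingers close. It gives the time, the measured TCP pose, the force and the opening at its end, in the units of the state.
- read_state(): the state, without advancing time (a new reading comes with each control period).
- read_camera(name): name is "scene" or "side" or "wrist"; returns a dict with "image" (420x560x3 uint8, red, green, blue), "depth" (420x560 float32, m along the optical axis (not along the pixel's ray), 0 where there is no reading), "fovy" (degrees; the focal length in pixels is half the picture's height over the tangent of half this angle, whatever the lens; pixels are square), "cx", "cy" (the principal point, pixels), "world_from_camera" (4x4, takes a point from camera to world coordinates); the wrist camera has in their place "hand_eye" (4x4, takes a point from camera to tool coordinates, whose origin is the TCP and whose axes are the flange's). Camera axes: x right, y up, looking along -z (the intrinsics and any distortion apply to the point x, -y, -z); pixel columns grow to the right and rows downward; lengths in m; the calibration is good to about 2 mm. A picture is of the moment at which its call begins: read the wrist's pose just before it.
- finish_job(): hands the job in, once; it reports no verdict.
Trained networks look in a picture, given as the dict that the camera call returned (one of the last four; its "shot" number tells which), for a name from the list of things; names that differ only in an ending like _2 or _b are one class to them, and where a whole thing is asked for, a point or a joint stands for the part that bears it (a point fixed in the world has none). Each returns a list of dicts, best first, with "conf" (0 to 1); they miss things now and then, are a little off and sometimes report something else, mostly with a low value. They report only what shows in the picture. A call takes as long as a camera call. They do not tell look-alikes from the thing itself.
- spot_in(target, picture): "bbox" ([centre column, centre row, width, height] in pixels, round what is visible of it).
- landmark_of(target, picture): "at" ([column, row] in pixels: a listed point, or the origin of a listed thing).
The state is a dict: "time": time; "q": joint angles; "joint_vel": joint speeds; "joint_torque": joint torques, N m; "tool_pos": TCP position; "tcp_rot": TCP orientation; "wrist_force": force on the tool from outside, world axes, zero at the start; "torque": the same for the moment, N m; "width": opening from 0.0 (shut) to 1.0 (fully open).
Only numpy, scipy, OpenCV 4.12 (cv2) and the standard library are available. Lean on these libraries where they do the work, as an engineer would, in place of code of your own. Each camera call takes 0.05 s, during which the arm holds its last target.

## Working session

There is one attempt and no reset: what is moved stays moved. The work goes in short steps, Python scripts to look and compute and a tool call to move; the robot and the scene stay as the last step left them, time stands still between calls to the robot, and variables do not carry over. Pictures are saved under pics/ and viewed, and the job is handed in when it is done.

Besides the shell and the picture viewer there is one more tool, called after ">>>" by a JSON object that holds its "method" and its "body", one argument or row to a line. play_rows: Moves the arm, as the interface text tells. Its arguments: {"type":"object","properties":{"slide":{"type":"array"},"delta_rot":{"type":"array"},"hand":{"type":"number"},"force":{"type":"number"}},"required":["slide","delta_rot"]}

```bash
ls; mkdir -p pics; cat > h.py <<'E'
from workcell import *
import numpy as np, cv2
from scipy.spatial.transform import Rotation as R
def save(p,n): cv2.imwrite(f'pics/{n}.png',cv2.cvtColor(p['image'],cv2.COLOR_RGB2BGR))
def T_of(p,st=None):
    if 'world_from_camera' in p: return np.array(p['world_from_camera'])
    T=np.eye(4);T[:3,:3]=R.from_rotvec(st['tcp_rot']).as_matrix();T[:3,3]=st['tool_pos']
    return T@np.array(p['hand_eye'])
def f_of(p): return 210/np.tan(np.radians(p['fovy'])/2)
def ray(p,u,v,st=None):
    f=f_of(p); d=np.array([(u-p['cx'])/f,-(v-p['cy'])/f,-1.0])
    T=T_of(p,st); return T[:3,3],T[:3,:3]@d
def atz(p,u,v,z,st=None):
    o,d=ray(p,u,v,st); return o+d*(z-o[2])/d[2]
def atd(p,u,v,st=None):
    o,d=ray(p,u,v,st); return o+d*p['depth'][int(round(v)),int(round(u))]
def cloud(p,st=None):
    f=f_of(p);h,w=p['depth'].shape;u,v=np.meshgrid(np.arange(w),np.arange(h))
    d=p['depth'];P=np.stack([(u-p['cx'])/f*d,-(v-p['cy'])/f*d,-d],-1);T=T_of(p,st)
    return P@T[:3,:3].T+T[:3,3]
E
python3 - <<'E'
from h import *
s=read_state();print(s['time'],s['tool_pos'],s['tcp_rot'],s['width'])
for n in ['scene','side','wrist']:
    s=read_state();p=read_camera(n);save(p,n+'0');print(n,[k for k in p],p['fovy'],p['cx'],p['cy'])
    if n!='wrist':print(np.round(p['world_from_camera'],3))
    for t in ['lid','crusher','canister_lid']:
        print(t,[(np.round(b['bbox']),round(b['conf'],2)) for b in spot_in(t,p)])
    for t in ['lid','lid_grip','lid_lug','collar_mouth','collar_slot','pulse_mark']:
        print(t,[(np.round(b['at'],1),round(b['conf'],2),np.round(atd(p,*b['at'],s),3)) for b in landmark_of(t,p)])
E
```

```text
pics
0.0 [ 0.21262454 -0.63987874  0.23794345] [-3.09907799e+00 -5.01354788e-01  4.20506781e-04] 1.0002550720803067
scene ['image', 'depth', 'fovy', 'cx', 'cy', 'world_from_camera', 'shot'] 56.213383254829814 275.33557788430153 211.52648439672285
[[-0.456 -0.572  0.682  1.395]
 [ 0.89  -0.309  0.335  0.394]
 [ 0.019  0.759  0.65   0.902]
 [ 0.     0.     0.     1.   ]]
lid [(array([242., 182.,  32.,  27.]), 0.72), (array([153., 198.,  29.,  24.]), 0.71), (array([205., 207.,  37.,  24.]), 0.7)]
crusher [(array([344., 245.,  58.,  67.]), 0.76)]
canister_lid [(array([271., 219.,  29.,  21.]), 0.81)]
lid [(array([151.6, 202. ]), 0.97, array([ 0.632, -0.466,  0.022])), (array([394.6, 233.9]), 0.7, array([0.399, 0.334, 0.032])), (array([203.3, 210.8]), 0.62, array([ 0.586, -0.279,  0.022])), (array([154.8, 238.8]), 0.6, array([ 0.772, -0.333,  0.024])), (array([269.7, 219.4]), 0.51, array([ 0.514, -0.06 ,  0.019]))]
lid_grip [(array([203.8, 201. ]), 0.96, array([ 0.57 , -0.284,  0.052])), (array([152.2, 224.6]), 0.88, array([ 0.755, -0.348,  0.064])), (array([149. , 194.8]), 0.74, array([ 
[... 1747 characters left out ...]
310.4, 204.2]), 0.86, array([ 0.533, -0.247,  0.014])), (array([266., 182.]), 0.84, array([ 0.749, -0.284,  0.002])), (array([339.4, 228.7]), 0.57, array([ 0.396, -0.201,  0.003]))]
collar_mouth [(array([213.5, 242.7]), 0.79, array([0.592, 0.17 , 0.106]))]
collar_slot [(array([197.1, 253.5]), 0.91, array([0.562, 0.256, 0.149]))]
pulse_mark [(array([184.3, 242.7]), 0.61, array([ 0.751,  0.139, -0.001])), (array([289.7, 235.5]), 0.38, array([ 0.491, -0.053,  0.029]))]
wrist ['image', 'depth', 'fovy', 'cx', 'cy', 'hand_eye', 'shot'] 64.11177724416424 282.31659885883766 211.26447964071178
lid []
crusher []
canister_lid []
lid []
lid_grip []
lid_lug []
collar_mouth []
collar_slot []
pulse_mark []
```

View pics/scene0.png

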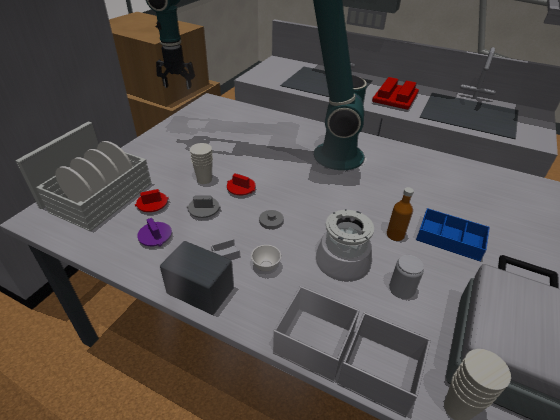

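View pics/side0.png

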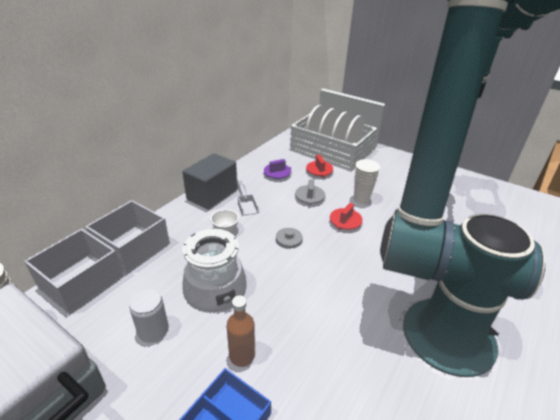

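View pics/wrist0.png

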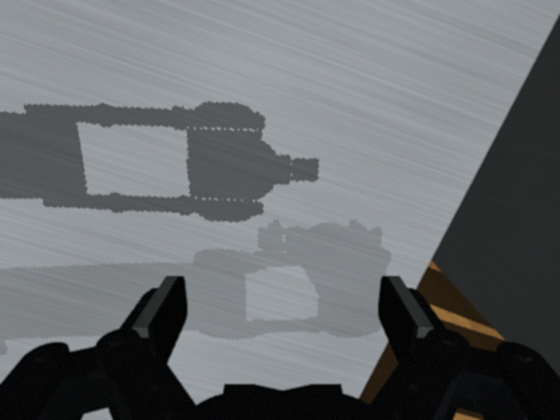

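The grey target lid is at scene (204,207) / side (312,192); the red and purple ones are decoys. The crusher is at scene (346,240) / side (213,265). Next I measure both from the depth clouds.

```bash
cat > m.py <<'E'
from h import *
ps={}
for n in ['scene','side']:
    p=read_camera(n); C=cloud(p); ps[n]=(p,C)
    m=(p['depth']>0)&(np.hypot(C[...,0]-.562,C[...,1]+.278)<.075)
    b=C[m&(C[...,2]>.034)&(C[...,2]<.08)]
    d=C[m&(C[...,2]>.012)&(C[...,2]<.03)]
    print(n,'bar',len(b),b.min(0).round(3),b.max(0).round(3))
    top=b[b[:,2]>np.percentile(b[:,2],97)-.008]
    r=cv2.minAreaRect((top[:,:2]*1000).astype(np.float32));print('top z',np.median(top[:,2]),len(top),r)
    c=np.cov(top[:,:2].T);w,V=np.linalg.eigh(c);print('axis deg',np.degrees(np.arctan2(V[1,1],V[0,1])),np.sqrt(w))
    print('disc',len(d),cv2.minEnclosingCircle((d[:,:2]*1000).astype(np.float32)),np.median(d[:,2]))
    m=(p['depth']>0)&(np.hypot(C[...,0]-.55,C[...,1]-.21)<.12)
    t=C[m&(C[...,2]>.142)&(C[...,2]<.165)]
    print('collar',len(t),np.median(t[:,2]),cv2.minEnclosingCircle((t[:,:2]*1000).astype(np.float32)),cv2.fitEllipse(cv2.convexHull((t[:,:2]*1000).astype(np.float32))))
    def crop(u,v,w,s,nm):
        i=p['image'][v-w:v+w,u-w:u+w];cv2.imwrite(f'pics/{nm}.png',cv2.cvtColor(cv2.resize(i,None,fx=s,fy=s,interpolation=cv2.INTER_CUBIC),cv2.COLOR_RGB2BGR))
    if n=='scene': crop(204,205,30,8,'lid_sc1');crop(348,235,38,8,'cr_sc1')
    else: crop(312,193,30,8,'lid_si1');crop(213,255,38,8,'cr_si1')
    # top-view rectification of collar plane z=.15 and lid plane
a=cv2.hconcat([cv2.resize(cv2.imread(f'pics/{x}.png'),(400,400)) for x in('cr_sc1','cr_si1')]);cv2.imwrite('pics/cr1.png',a)
a=cv2.hconcat([cv2.resize(cv2.imread(f'pics/{x}.png'),(400,400)) for x in('lid_sc1','lid_si1')]);cv2.imwrite('pics/lid1.png',a)
E
python3 m.py
```

```text
scene bar 182 [ 0.547 -0.321  0.035] [ 0.589 -0.261  0.068]
top z 0.06303800891614514 78 ((567.8644409179688, -292.3195495605469), (19.6903076171875, 62.01516342163086), 29.69709014892578)
axis deg 117.10661392262111 [0.0051082  0.01855128]
disc 350 ((565.804443359375, -292.63250732421875), 57.354087829589844) 0.023208315658217737
collar 916 0.15029408097555585 ((555.5900268554688, 217.84097290039062), 71.71206665039062) ((556.3739624023438, 217.7193603515625), (135.0458526611328, 140.72698974609375), 119.00833129882812)
side bar 89 [ 0.539 -0.327  0.035] [ 0.581 -0.262  0.066]
top z 0.06105032285594447 60 ((561.4779663085938, -291.789306640625), (18.89089012145996, 65.31812286376953), 26.517454147338867)
axis deg 118.59793464660562 [0.00554346 0.0188645 ]
disc 386 ((558.887939453125, -293.72637939453125), 57.42866897583008) 0.021469845543455435
collar 1208 0.14863137825881356 ((553.6141357421875, 216.5603485107422), 69.96002197265625) ((553.791748046875, 217.16761779785156), (136.2686004638672, 138.63775634765625), 41.91841506958008)
```

View pics/cr1.png

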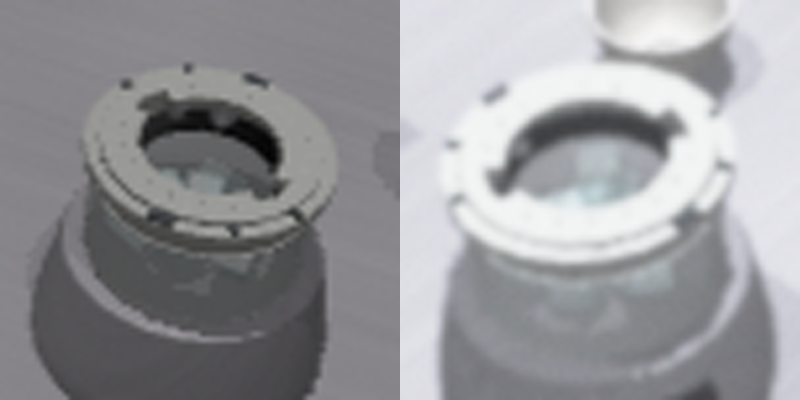

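View pics/lid1.png

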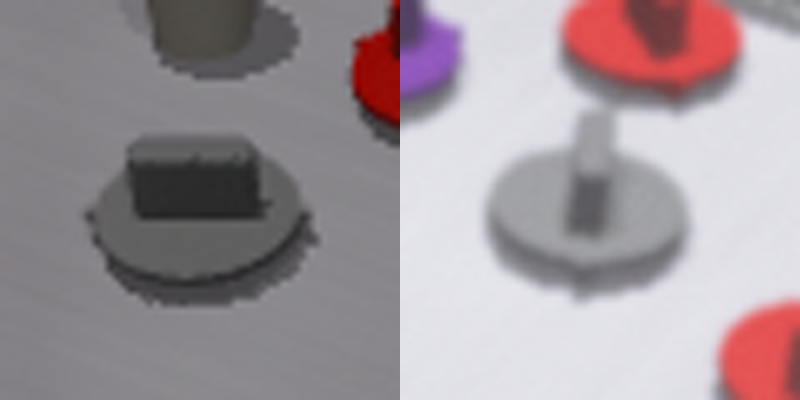

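```bash
cat >> h.py <<'E'
def down(yawy):  # tool z down, tool y at world angle yawy deg
    a=np.radians(yawy); y=np.array([np.cos(a),np.sin(a),0]); z=np.array([0,0,-1.]); x=np.cross(y,z)
    return np.stack([x,y,z],1)
def plan(pos,yawy,s=None):
    s=s or read_state(); R0=R.from_rotvec(s['tcp_rot']).as_matrix()
    print('slide cm',(R0.T@(np.array(pos)-s['tool_pos'])*100).round(2),'rot',R.from_matrix(R0.T@down(yawy)).as_rotvec().round(3))
def yaw(s): 
    y=R.from_rotvec(s['tcp_rot']).as_matrix()[:,1]; return np.degrees(np.arctan2(y[1],y[0]))
E
python3 - <<'E'
from h import *
s=read_state();print(s['time'],yaw(s),s['q']);print(R.from_rotvec(s['tcp_rot']).as_matrix().round(3))
for t in (28,-152): plan([.5635,-.292,.20],t)
p=read_camera('scene')
for u,v in [(339.5,216.6),(362.3,232.5),(363.7,233.2)]:
    w=atz(p,u,v,.150);d=w[:2]-[.555,.2175];print(w.round(3),np.degrees(np.arctan2(d[1],d[0])),np.hypot(*d))
pw=read_camera('side')
for u,v in [(175+498/5.26-76,217+180/5.26),(175+(675-400)/5.26,217+120/5.26),(197.1,253.5)]:
    w=atz(pw,u,v,.150);d=w[:2]-[.555,.2175];print(w.round(3),np.degrees(np.arctan2(d[1],d[0])),np.hypot(*d))
for t in ['cup_stack','ice_scoop','syrup_bottle','fruit_can','glass_dish']:
    for b in landmark_of(t,p)[:2]: print(t,atz(p,*b['at'],0).round(3),b['conf'])
E
```

```text
1.6 -71.6185417673233 [-1.28687165e+00  2.63879184e-01  1.60399849e+00  6.76691532e-06
  1.27369962e+00 -3.68942671e-02]
[[ 0.949  0.315  0.   ]
 [ 0.315 -0.949 -0.   ]
 [ 0.     0.    -1.   ]]
slide cm [ 44.27 -22.02   3.93] rot [ 0.     0.    -1.739]
slide cm [ 44.27 -22.02   3.93] rot [ 0.    -0.     1.403]
[0.537 0.181 0.15 ] -115.76845008030759 0.040642217342577974
[0.571 0.26  0.15 ] 69.86227593390099 0.04562794601123964
[0.572 0.265 0.15 ] 70.6211377508418 0.04998812328801636
[0.573 0.256 0.15 ] 64.43977997794566 0.042268521436039715
[0.535 0.176 0.15 ] -115.32096461232301 0.04615124968544083
[0.561 0.256 0.15 ] 81.27092286784298 0.039439986292863626
cup_stack [ 0.392 -0.417  0.   ] 0.6
ice_scoop [ 0.356  0.329 -0.   ] 0.73
ice_scoop [ 0.705 -0.113  0.   ] 0.59
syrup_bottle [0.382 0.346 0.   ] 0.59
syrup_bottle [ 0.507 -0.072 -0.   ] 0.31
fruit_can [0.571 0.399 0.   ] 0.72
glass_dish [0.685 0.016 0.   ] 0.97
```

>>> {"method": "play_rows", "body": {
  "slide": [
    [4,-2,0],
    [8,-4,0],
    [12,-6,0],
    [16,-8,0],
    [20,-10,0],
    [24,-12,0],
    [28,-14,0],
    [32,-16,0],
    [36,-18,0],
    [40,-20,0],
    [44.3,-22,0],
    [44.3,-22,0]
  ],
  "delta_rot": [
    [0,0,-0.12],
    [0,0,-0.24],
    [0,0,-0.36],
    [0,0,-0.48],
    [0,0,-0.6],
    [0,0,-0.72],
    [0,0,-0.84],
    [0,0,-0.96],
    [0,0,-1.08],
    [0,0,-1.2],
    [0,0,-1.32],
    [0,0,-1.44]
  ],
  "hand": 1
}}

```text
time: 2.95
tool_pos: [0.5655, -0.2899, 0.2396]
tcp_rot: [1.992, 2.428, 0.001]
wrist_force: [-0.5, -0.5, -0.4]
width: 1.001
```

```bash
python3 - <<'E'
from h import *
s=read_state();p=read_camera('wrist');save(p,'w1');print(s['time'],s['tool_pos'],yaw(s),s['q'].round(2) if hasattr(s['q'],'round') else s['q'])
C=cloud(p,s)
m=(p['depth']>0)&(np.hypot(C[...,0]-.5635,C[...,1]+.292)<.09)
b=C[m&(C[...,2]>.055)&(C[...,2]<.072)]
if len(b):
    print(len(b),np.median(b[:,2]),cv2.minAreaRect((b[:,:2]*1000).astype(np.float32)))
    w,V=np.linalg.eigh(np.cov(b[:,:2].T));print(np.degrees(np.arctan2(V[1,1],V[0,1])))
d=C[m&(C[...,2]>.014)&(C[...,2]<.03)]
print(cv2.minEnclosingCircle((d[:,:2]*1000).astype(np.float32)),np.median(d[:,2]))
plan([.5635,-.292,.1],28)
print(landmark_of('lid_grip',p),landmark_of('lid_lug',p))
E
```

```text
2.95 [ 0.56553307 -0.28988558  0.23956592] 11.269379616188893 [-0.51  0.19  1.69  0.    1.26 -0.71]
1303 0.0627240780275915 ((566.5951538085938, -293.43389892578125), (20.19049835205078, 64.076416015625), 28.32021141052246)
118.29584190691658
((566.3408203125, -293.6684265136719), 58.48639678955078) 0.02306402567396046
slide cm [-0.57 -0.84 13.95] rot [ 0.006 -0.002 -0.283]
[{'at': [284.8, 188.4], 'conf': 0.94}, {'at': [114.3, 101.7], 'conf': 0.67}, {'at': [439.7, 270.7], 'conf': 0.63}, {'at': [458.4, 32.0], 'conf': 0.22}] [{'at': [270.4, 135.2], 'conf': 0.92}, {'at': [454.7, 230.2], 'conf': 0.72}, {'at': [457.9, 31.2], 'conf': 0.69}, {'at': [279.8, 294.8], 'conf': 0.64}, {'at': [134.9, 53.7], 'conf': 0.58}]
```

View pics/w1.png

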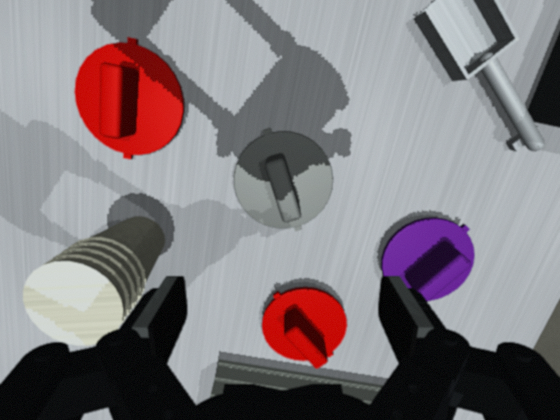

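```bash
python3 - <<'E'
from h import *
plan([.5655,-.293,.042],28.3)
E
```

```text
slide cm [-0.31 -0.08 19.72] rot [ 0.  -0.  -0.3]
```

>>> {"method": "play_rows", "body": {
  "slide": [
    [-0.3,-0.1,3],
    [-0.3,-0.1,6],
    [-0.3,-0.1,9],
    [-0.3,-0.1,12],
    [-0.3,-0.1,14.5],
    [-0.3,-0.1,16.5],
    [-0.3,-0.1,18],
    [-0.3,-0.1,19],
    [-0.3,-0.1,19.7],
    [-0.3,-0.1,19.7]
  ],
  "delta_rot": [
    [0,0,-0.1],
    [0,0,-0.2],
    [0,0,-0.3],
    [0,0,-0.3],
    [0,0,-0.3],
    [0,0,-0.3],
    [0,0,-0.3],
    [0,0,-0.3],
    [0,0,-0.3],
    [0,0,-0.3]
  ]
}}

```text
time: 3.93
tool_pos: [0.5638, -0.2932, 0.0408]
tcp_rot: [-1.612, -2.694, 0.0]
wrist_force: [-0.1, -0.2, -0.4]
width: 1.001
```

```bash
python3 - <<'E'
from h import *
s=read_state();p=read_camera('wrist');save(p,'w2');print(s['time'],s['tool_pos'],yaw(s))
plan([.5655,-.293,.042],28.3)
E
```

```text
3.9333 [ 0.56384161 -0.29321237  0.04079054] 28.22508921296571
slide cm [0.   0.09 0.  ] rot [-0.    -0.001 -0.001]
```

View pics/w2.png

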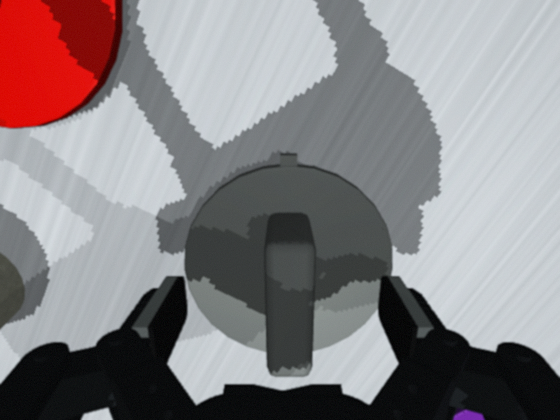

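The straddle is good: the bar at columns 265–315 sits centred between the pads. Closing.

>>> {"method": "play_rows", "body": {
  "slide": [
    [0,0,0],
    [0,0,0],
    [0,0,0],
    [0,0,0],
    [0,0,0],
    [0,0,0],
    [0,0,0],
    [0,0,0],
    [0,0,0]
  ],
  "delta_rot": [
    [0,0,0],
    [0,0,0],
    [0,0,0],
    [0,0,0],
    [0,0,0],
    [0,0,0],
    [0,0,0],
    [0,0,0],
    [0,0,0]
  ],
  "hand": 0,
  "force": 70
}}

```text
time: 4.73
tool_pos: [0.5654, -0.2937, 0.0429]
tcp_rot: [1.612, 2.696, 0.0]
wrist_force: [0.4, 0.1, 4.5]
width: 0.221
```

```bash
python3 - <<'E'
from h import *
s=read_state();print(s['time'],s['tool_pos'],yaw(s),s['width'])
E
```

```text
4.7333 [ 0.56542772 -0.29372566  0.04289961] 28.250716706384285 0.22061859569269338
```

>>> {"method": "play_rows", "body": {
  "slide": [
    [0,0,-1],
    [0,0,-3],
    [0,0,-6],
    [0,0,-9],
    [0,0,-12],
    [0,0,-15],
    [0,0,-18],
    [0,0,-21],
    [0,0,-23.5],
    [0,0,-25],
    [0,0,-25]
  ],
  "delta_rot": [
    [0,0,0],
    [0,0,0],
    [0,0,0],
    [0,0,0],
    [0,0,0],
    [0,0,0],
    [0,0,0],
    [0,0,0],
    [0,0,0],
    [0,0,0],
    [0,0,0]
  ]
}}

```text
time: 5.65
tool_pos: [0.5666, -0.2945, 0.2979]
tcp_rot: [1.608, 2.689, 0.0]
wrist_force: [0.8, -0.7, -0.5]
width: 0.219
```

```bash
python3 - <<'E'
from h import *
s=read_state();p=read_camera('wrist');save(p,'w3');print(s['time'],s['tool_pos'],yaw(s),s['width'],s['wrist_force'])
print(np.array(p['hand_eye']).round(3))
b=p;C=cloud(p,None or {'tcp_rot':[0,0,0],'tool_pos':[0,0,0]}) # tool frame
print(landmark_of('lid_lug',p),landmark_of('lid',p))
m=(p['depth']>0)&(C[...,2]<.06)&(C[...,2]>-.03)&(p['depth']>.05)
q=C[m];h,e=np.histogram(q[:,2],bins=30,range=(-.03,.06));print(dict(zip((e[:-1]*1000).round(),h)))
E
```

```text
5.65 [ 0.566648   -0.29445595  0.29791455] 28.251314374393065 0.2192825546172452 [ 0.8181837  -0.7201728  -0.52132683]
[[ 0.     0.948  0.318  0.081]
 [ 1.     0.    -0.001 -0.001]
 [-0.001  0.318 -0.948 -0.136]
 [ 0.     0.     0.     1.   ]]
[{'at': [406.4, 246.5], 'conf': 0.92}, {'at': [284.3, 167.8], 'conf': 0.82}, {'at': [189.4, 16.8], 'conf': 0.78}] [{'at': [374.8, 258.1], 'conf': 0.95}, {'at': [279.6, 247.3], 'conf': 0.63}, {'at': [176.3, 57.5], 'conf': 0.63}]
{np.float64(-30.0): np.int64(353), np.float64(-27.0): np.int64(239), np.float64(-24.0): np.int64(573), np.float64(-21.0): np.int64(5930), np.float64(-18.0): np.int64(747), np.float64(-15.0): np.int64(367), np.float64(-12.0): np.int64(316), np.float64(-9.0): np.int64(315), np.float64(-6.0): np.int64(287), np.float64(-3.0): np.int64(236), np.float64(0.0): np.int64(175), np.float64(3.0): np.int64(100), np.float64(6.0): np.int64(97), np.float64(9.0): np.int64(82), np.float64(12.0): np.int64(81), np.float64(15.0): np.int64(60), np.float64(18.0): np.int64(17950), np.float64(21.0): np.int64(800), np.float64(24.0): np.int64(88), np.float64(27.0): np.int64(0), np.float64(30.0): np.int64(0), np.float64(33.0): np.int64(0), np.float64(36.0): np.int64(0), np.float64(39.0): np.int64(0), np.float64(42.0): np.int64(0), np.float64(45.0): np.int64(0), np.float64(48.0): np.int64(0), np.float64(51.0): np.int64(0), np.float64(54.0): np.int64(0), np.float64(57.0): np.int64(0)}
```

View pics/w3.png

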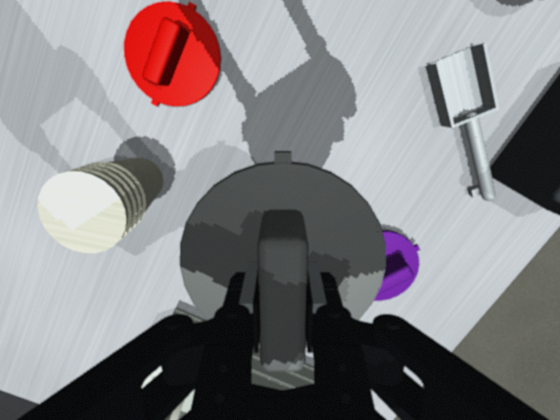

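```bash
cat > lidfit.py <<'E'
from h import *
def lidfit(p):
    C=cloud(p,{'tcp_rot':[0,0,0],'tool_pos':[0,0,0]})
    m=(p['depth']>0)&(abs(C[...,2]-.0205)<.006)&(np.hypot(C[...,0],C[...,1])<.08)
    q=C[m]; print('disc z',np.median(q[:,2]),len(q))
    A=np.c_[q[:,:2],np.ones(len(q))];print('tilt',np.linalg.lstsq(A,q[:,2],rcond=None)[0].round(4))
    # outline: farthest per angle bin
    from scipy.optimize import least_squares
    ang=np.degrees(np.arctan2(q[:,1],q[:,0]));r=np.hypot(q[:,0],q[:,1]);e=[]
    for a in range(-110,111,3):
        k=(abs(ang-a)<1.5)
        if k.sum()>5 and r[k].max()>.045 : i=np.where(k)[0][r[k].argmax()];e.append(q[i,:2])
    e=np.array(e)
    f=least_squares(lambda c:np.hypot(e[:,0]-c[0],e[:,1]-c[1])-.054,[0,0],loss='soft_l1',f_scale=.0005);print('disc centre tool mm',(f.x*1000).round(2),len(e),np.sqrt(np.mean(f.fun**2)))
    k=r>0.0565;  t=q[np.hypot(q[:,0]-f.x[0],q[:,1]-f.x[1])>.0560]
    if len(t): d=t[:,:2].mean(0)-f.x; print('pointer',len(t),d.round(4),'deg from tool x',np.degrees(np.arctan2(d[1],d[0])))
    b=C[(p['depth']>0)&(C[...,2]>-.024)&(C[...,2]<-.017)&(abs(C[...,1])<.02)&(C[...,0]>-.04)&(C[...,0]<.05)]
    w,V=np.linalg.eigh(np.cov(b[:,:2].T));print('bar',np.median(b[:,2]),cv2.minAreaRect((b[:,:2]*1000).astype(np.float32)),np.degrees(np.arctan2(V[1,1],V[0,1])))
E
python3 - <<'E'
from lidfit import *
lidfit(read_camera('wrist'));plan([.51,.1175,.30],-24)
E
```

```text
disc z 0.01985034358770124 18933
tilt [0.0048 0.     0.0198]
disc centre tool mm [-0.69 -0.63] 74 0.0011990528208605385
pointer 130 [0.0576 0.0001] deg from tool x 0.12412443815381557
bar -0.019939650535730165 ((0.49283790588378906, -1.9252147674560547), (64.19571685791016, 38.1524658203125), 18.03937530517578) -179.88494042441448
slide cm [38.71 14.67 -0.89] rot [-0.003 -0.002  0.912]
```

>>> {"method": "play_rows", "body": {
  "slide": [
    [2,0.8,0],
    [5.5,2,0],
    [9,3.4,0],
    [13,5,0],
    [17,6.5,0],
    [21,8,0],
    [25,9.5,0],
    [29,11,0],
    [33,12.5,0],
    [36,13.6,0],
    [38.7,14.7,0],
    [38.7,14.7,0]
  ],
  "delta_rot": [
    [0,0,0.05],
    [0,0,0.14],
    [0,0,0.24],
    [0,0,0.34],
    [0,0,0.44],
    [0,0,0.54],
    [0,0,0.64],
    [0,0,0.74],
    [0,0,0.83],
    [0,0,0.91],
    [0,0,0.91],
    [0,0,0.91]
  ]
}}

```text
time: 6.85
tool_pos: [0.508, 0.1224, 0.2886]
tcp_rot: [-2.623, -1.716, 0.006]
wrist_force: [0.2, -0.3, -1.4]
width: 0.219
```

```bash
python3 - <<'E'
from lidfit import *
s=read_state();p=read_camera('wrist');save(p,'w4');print(s['time'],s['tool_pos'],yaw(s),s['q'])
for t in ['collar_mouth','collar_slot','pulse_mark']:
    for b in landmark_of(t,p):
        w=atz(p,*b['at'],.15,s);print(t,b['at'],b['conf'],w.round(4),atd(p,*b['at'],s).round(4))
# rectified top view of plane z=.15, 0.25mm/px, x right? world x->right, y->up
S=4;W=150
xs=.555+(np.arange(-W//2*S,W//2*S))/S/1000; ys=.2175-(np.arange(-W//2*S,W//2*S))/S/1000
X,Y=np.meshgrid(xs,ys);P=np.stack([X,Y,np.full_like(X,.150),np.ones_like(X)],-1)
T=np.linalg.inv(T_of(p,s));c=P@T.T;f=f_of(p)
u=(p['cx']+f*c[...,0]/-c[...,2]).astype(np.float32);v=(p['cy']-f*c[...,1]/-c[...,2]).astype(np.float32)
r=cv2.remap(cv2.cvtColor(p['image'],cv2.COLOR_RGB2BGR),u,v,cv2.INTER_LINEAR);cv2.imwrite('pics/rect4.png',r)
E
```

```text
6.85 [0.50802348 0.12239005 0.28864169] -23.604787573119097 [ 0.18522443 -0.05039649  1.85914393  0.00555069  1.33947272  0.59591836]
collar_mouth [292.7, 65.6] 0.97 [0.556  0.2159 0.15  ] [0.5572 0.2176 0.1263]
pulse_mark [94.8, 48.7] 0.51 [0.4254 0.2857 0.15  ] [0.3896 0.3135 0.0651]
```

View pics/w4.png

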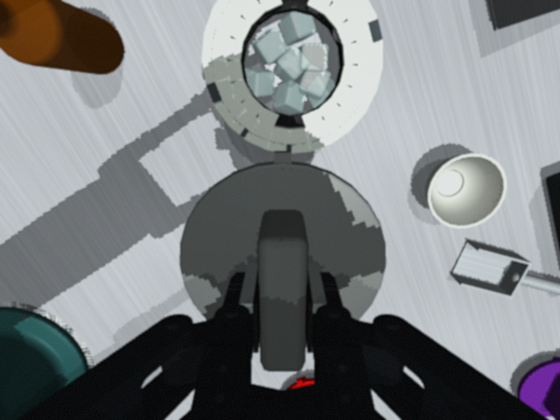

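View pics/rect4.png

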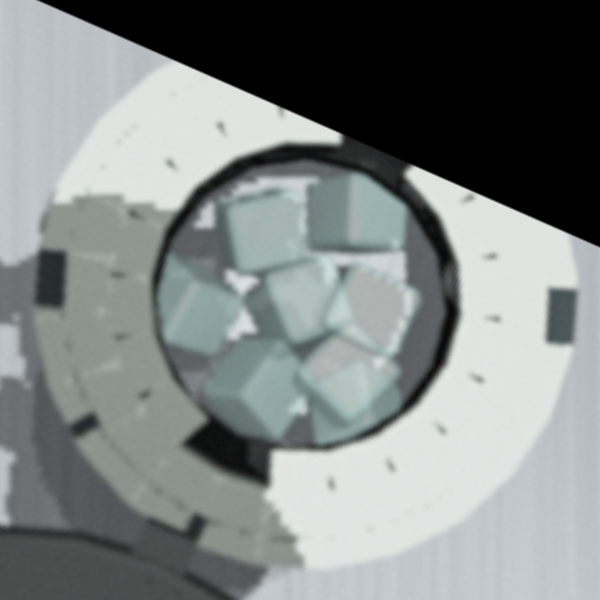

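>>> {"method": "play_rows", "body": {
  "slide": [
    [-1,0,-0.5],
    [-2,0,-1],
    [-2.5,0,-1],
    [-2.5,0,-1],
    [-2.5,0,-1],
    [-2.5,0,-1]
  ],
  "delta_rot": [
    [0,0,0],
    [0,0,0],
    [0,0,0],
    [0,0,0],
    [0,0,0],
    [0,0,0]
  ]
}}

```text
time: 7.55
tool_pos: [0.4997, 0.0934, 0.2998]
tcp_rot: [-2.631, -1.71, 0.006]
wrist_force: [0.1, 0.3, -1.6]
width: 0.222
```

```bash
cat > rect.py <<'E'
from lidfit import *
import sys
ss=[]
for i in range(5):
    s=read_state();p=read_camera('wrist');ss.append(s)
print(s['time'],np.array([x['tool_pos'] for x in ss]).round(4),[round(yaw(x),2) for x in ss],ss[-1]['tcp_rot'])
s=dict(s);s['tool_pos']=np.mean([x['tool_pos'] for x in ss],0)
tag=sys.argv[1];save(p,'w'+tag)
S=4;W=150
xs=.556+(np.arange(-W//2*S,W//2*S))/S/1000; ys=.2185-(np.arange(-W//2*S,W//2*S))/S/1000
X,Y=np.meshgrid(xs,ys);P=np.stack([X,Y,np.full_like(X,.150),np.ones_like(X)],-1)
T=np.linalg.inv(T_of(p,s));c=P@T.T;f=f_of(p)
u=(p['cx']+f*c[...,0]/-c[...,2]).astype(np.float32);v=(p['cy']-f*c[...,1]/-c[...,2]).astype(np.float32)
r=cv2.remap(cv2.cvtColor(p['image'],cv2.COLOR_RGB2BGR),u,v,cv2.INTER_LINEAR);cv2.imwrite(f'pics/rect{tag}.png',r)
C=cloud(p,s);D=(p['depth']>0)&(abs(C[...,2]-.15)<.006)&(np.hypot(C[...,0]-.556,C[...,1]-.2185)<.068)
q=C[D];print('flange z',np.median(q[:,2]))
from scipy.optimize import least_squares
for c0 in [np.array([.556,.2185])]:
  for it in range(2):
    rr=np.hypot(*(q[:,:2]-c0).T);a=np.degrees(np.arctan2(q[:,1]-c0[1],q[:,0]-c0[0]));e=[]
    for b in range(-180,180,3):
        k=abs(a-b)<1.5
        if k.sum()>10: m=rr[k].min(); 
        else: continue
        if .033<m<.0425: e.append(q[np.where(k)[0][rr[k].argmin()],:2])
    e=np.array(e)
    g=least_squares(lambda c:np.hypot(e[:,0]-c[0],e[:,1]-c[1])-c[2],[*c0,.0385],loss='soft_l1',f_scale=.0005)
    g2=least_squares(lambda c:np.hypot(e[:,0]-c[0],e[:,1]-c[1])-.0385,c0,loss='soft_l1',f_scale=.0005)
    c0=g2.x
  print('mouth free',g.x.round(4),'fixed r',g2.x.round(4),len(e),np.sqrt(np.mean(g2.fun**2)))
lidfit(p)
E
python3 rect.py 5
```

```text
7.75 [[0.4997 0.0934 0.2998]
 [0.4997 0.0936 0.2997]
 [0.4996 0.0938 0.2996]
 [0.4996 0.094  0.2995]
 [0.4996 0.094  0.2995]] [np.float64(-23.96), np.float64(-23.93), np.float64(-23.91), np.float64(-23.89), np.float64(-23.88)] [-2.62985369 -1.7119258   0.00696122]
flange z 0.15080560786486039
mouth free [0.5563 0.2176 0.0386] fixed r [0.5563 0.2175] 65 0.0002003653365323078
disc z 0.019862055851607302 18913
tilt [0.0036 0.     0.0198]
disc centre tool mm [-1.15 -0.14] 74 0.0012069945367637444
pointer 132 [0.0575 0.0001] deg from tool x 0.1409761929068332
bar -0.019903484106372785 ((-0.12030220031738281, -1.9401988983154297), (63.73497009277344, 38.27696228027344), 17.29644012451172) -179.9503192408332
```

View pics/rect5.png

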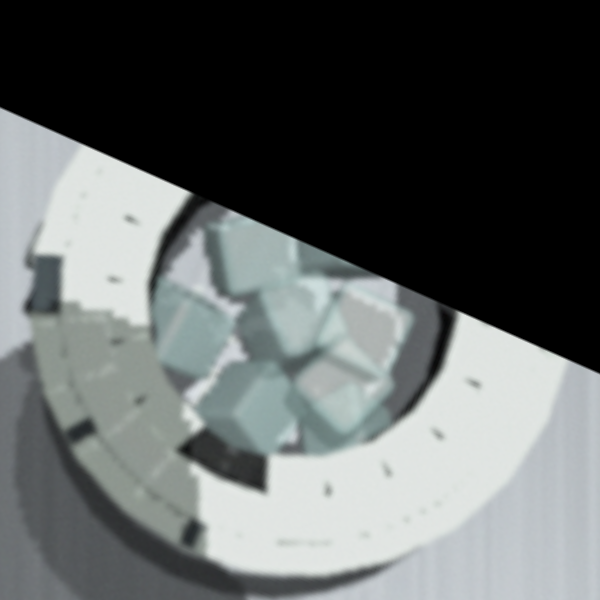

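```bash
python3 - <<'E'
from h import *
plan([.557,.2182,.225],-25.5)
E
```

```text
slide cm [13.69  0.27  7.42] rot [-0.005  0.002  0.028]
```

>>> {"method": "play_rows", "body": {
  "slide": [
    [2,0,0.5],
    [5,0.1,1.5],
    [8,0.2,2.5],
    [11,0.2,4],
    [13,0.3,5.5],
    [13.7,0.3,7],
    [13.7,0.3,7.4],
    [13.7,0.3,7.4],
    [13.7,0.3,7.4],
    [13.7,0.3,7.4]
  ],
  "delta_rot": [
    [-0.005,0.002,0.028],
    [-0.005,0.002,0.028],
    [-0.005,0.002,0.028],
    [-0.005,0.002,0.028],
    [-0.005,0.002,0.028],
    [-0.005,0.002,0.028],
    [-0.005,0.002,0.028],
    [-0.005,0.002,0.028],
    [-0.005,0.002,0.028],
    [-0.005,0.002,0.028]
  ]
}}

```text
time: 8.63
tool_pos: [0.5578, 0.2177, 0.2265]
tcp_rot: [2.657, 1.676, 0.002]
wrist_force: [-0.3, 0.1, -1.4]
width: 0.221
```

```bash
cat > st.py <<'E'
from h import *
import sys
ss=[]
for i in range(4): ss.append(read_state());p=read_camera('side')
save(p,'s'+sys.argv[1])
i=p['image'][190:310,150:280];cv2.imwrite(f'pics/sc{sys.argv[1]}.png',cv2.cvtColor(cv2.resize(i,None,fx=4,fy=4,interpolation=cv2.INTER_CUBIC),cv2.COLOR_RGB2BGR))
a=np.mean([x['tool_pos'] for x in ss],0)
print(ss[-1]['time'],np.array([x['tool_pos'] for x in ss]).round(4),a.round(4),yaw(ss[-1]),np.round(ss[-1]['wrist_force'],1),np.round(ss[-1]['torque'],2),ss[-1]['width'],ss[-1]['q'][5])
s=dict(ss[-1])
plan([float(x) for x in sys.argv[2:5]],float(sys.argv[5]),s)
E
python3 st.py 6 .557 .2182 .194 -25.5
```

```text
8.7833 [[0.5578 0.2177 0.2265]
 [0.5579 0.2177 0.2268]
 [0.558  0.2177 0.2268]
 [0.5579 0.2178 0.2268]] [0.5579 0.2177 0.2267] -25.519347061136166 [-0.1  0.6 -1.8] [ 0.01 -0.01  0.02] 0.22112646792716556 0.7755985294978618
slide cm [-0.01 -0.11  3.28] rot [ 0.001 -0.002 -0.   ]
```

View pics/sc6.png

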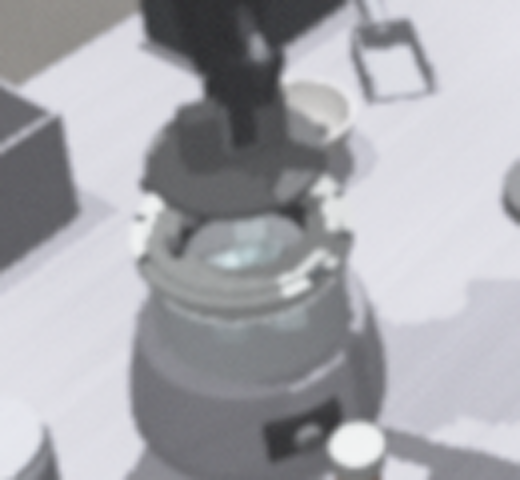

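The lid hangs over the collar with its pointer near the slot (crop 335,235). Descending.

>>> {"method": "play_rows", "body": {
  "slide": [
    [0,-0.1,1],
    [0,-0.1,2],
    [0,-0.1,2.8],
    [0,-0.1,3.2],
    [0,-0.1,3.2],
    [0,-0.1,3.2]
  ],
  "delta_rot": [
    [0,0,0],
    [0,0,0],
    [0,0,0],
    [0,0,0],
    [0,0,0],
    [0,0,0]
  ]
}}

```text
time: 9.33
tool_pos: [0.5565, 0.2181, 0.1935]
tcp_rot: [-2.657, -1.676, -0.0]
wrist_force: [-1.0, -0.3, -1.9]
width: 0.221
```

```bash
python3 st.py 7 .557 .2182 .178 -25.5
```

```text
9.4833 [[0.5565 0.2181 0.1935]
 [0.557  0.2183 0.1943]
 [0.5572 0.2184 0.1947]
 [0.5574 0.2184 0.195 ]] [0.557  0.2183 0.1944] -25.510542624964273 [ 0.7  0.2 -1. ] [-0.03 -0.04  0.01] 0.22062124389133328 0.7767561028596404
slide cm [-0.04 -0.03  1.7 ] rot [ 0.002 -0.002 -0.   ]
```

View pics/sc7.png

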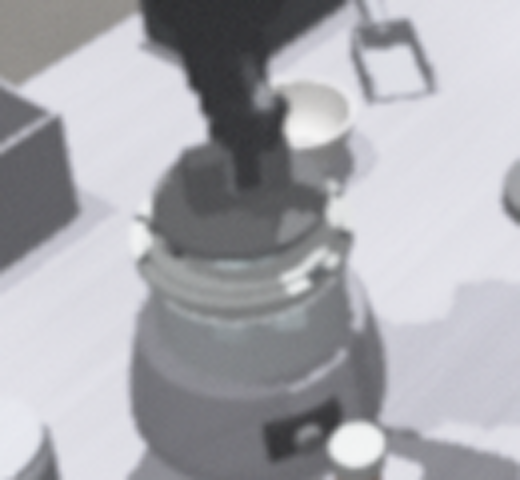

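>>> {"method": "play_rows", "body": {
  "slide": [
    [0,0,0.4],
    [0,0,0.7],
    [0,0,0.9],
    [0,0,0.9]
  ],
  "delta_rot": [
    [0,0,0],
    [0,0,0],
    [0,0,0],
    [0,0,0]
  ]
}}

```text
time: 9.87
tool_pos: [0.5569, 0.2183, 0.1852]
tcp_rot: [-2.657, -1.676, -0.002]
wrist_force: [-0.4, 0.2, -2.9]
width: 0.217
```

```bash
python3 st.py 8 .557 .2182 .178 -25.5
```

```text
10.0167 [[0.5569 0.2183 0.1852]
 [0.5571 0.2183 0.1855]
 [0.5573 0.2184 0.1858]
 [0.5574 0.2184 0.186 ]] [0.5572 0.2184 0.1856] -25.51288966490849 [-0.   0.1 -1.9] [-0.01 -0.04 -0.02] 0.21977095544785988 0.7767736174281528
slide cm [-0.04 -0.03  0.8 ] rot [ 0.002 -0.002 -0.   ]
```

>>> {"method": "play_rows", "body": {
  "slide": [
    [0,0,0.3],
    [0,0,0.6],
    [0,0,0.8],
    [0,0,0.9],
    [0,0,0.9],
    [0,0,0.9]
  ],
  "delta_rot": [
    [0,0,0],
    [0,0,0],
    [0,0,0],
    [0,0,0],
    [0,0,0],
    [0,0,0]
  ]
}}

```text
time: 10.57
tool_pos: [0.5577, 0.2186, 0.1789]
tcp_rot: [2.657, 1.676, 0.006]
wrist_force: [-2.5, -1.3, 6.8]
width: 0.219
```

```bash
python3 st.py 9 .557 .2182 .178 -59.5
```

```text
10.7167 [[0.5577 0.2186 0.1789]
 [0.5577 0.2186 0.1789]
 [0.5577 0.2185 0.1789]
 [0.5577 0.2186 0.1789]] [0.5577 0.2186 0.1789] -25.511606332430727 [-2.4 -0.9  6.6] [-0.18  0.73  0.  ] 0.23064840562961345 0.7767665554334137
slide cm [-0.06 -0.05  0.09] rot [ 0.001 -0.003  0.593]
```

View pics/sc9.png

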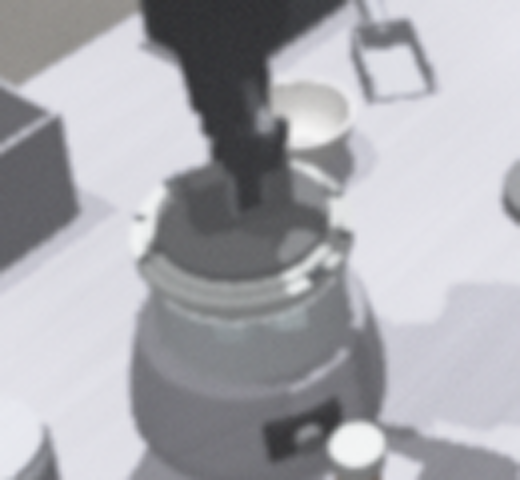

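Seated: TCP z is 0.179 (0.191 if it were resting on the lip), with about 8 N contact. Turning clockwise.

>>> {"method": "play_rows", "body": {
  "slide": [
    [0,0,0.1],
    [0,0,0.1],
    [0,0,0.1],
    [0,0,0.1],
    [0,0,0.1],
    [0,0,0.1],
    [0,0,0.1],
    [0,0,0.1],
    [0,0,0.1],
    [0,0,0.1]
  ],
  "delta_rot": [
    [0,0,0.06],
    [0,0,0.12],
    [0,0,0.18],
    [0,0,0.24],
    [0,0,0.3],
    [0,0,0.36],
    [0,0,0.42],
    [0,0,0.48],
    [0,0,0.5],
    [0,0,0.5]
  ]
}}

```text
time: 11.6
tool_pos: [0.5577, 0.219, 0.1789]
tcp_rot: [-2.988, -0.967, -0.007]
wrist_force: [-3.3, 0.5, 5.0]
width: 0.221
```

```bash
python3 st.py 10 .557 .2182 .178 -59.5; python3 - <<'E'
from rect import *
E
python3 rect.py 10
```

```text
11.75 [[0.5577 0.219  0.1789]
 [0.5577 0.219  0.1789]
 [0.5577 0.219  0.1788]
 [0.5577 0.219  0.1789]] [0.5577 0.219  0.1789] -54.07946377747086 [-2.8  0.9  5.2] [-0.08  0.69  0.08] 0.22105250872422166 1.2754334087994168
slide cm [-0.1   0.03  0.09] rot [ 0.    -0.004  0.095]
12.0 [[0.5577 0.219  0.1789]
 [0.5577 0.219  0.1789]
 [0.5577 0.219  0.1789]
 [0.5577 0.219  0.1789]
 [0.5577 0.219  0.1789]] [np.float64(-54.08), np.float64(-54.08), np.float64(-54.08), np.float64(-54.08), np.float64(-54.08)] [-2.98739675 -0.96839282 -0.00641485]
12.25 [[0.5577 0.219  0.1789]
 [0.5577 0.219  0.1789]
 [0.5577 0.219  0.1789]
 [0.5577 0.219  0.1789]
 [0.5577 0.219  0.1789]] [np.float64(-54.08), np.float64(-54.08), np.float64(-54.08), np.float64(-54.08), np.float64(-54.08)] [-2.9874159  -0.96838644 -0.00636601]
flange z 0.14885975576433885Traceback (most recent call last):
  File "<stdin>", line 1, in <module>
  File "rect.py", line 8, in <module>
    tag=sys.argv[1];save(p,'w'+tag)
        ~~~~~~~~^^^
IndexError: list index out of range
Traceback (most recent call last):
  File "rect.py", line 27, in <module>
    g=least_squares(lambda c:np.hypot(e[:,0]-c[0],e[:,1]-c[1])-c[2],[*c0,.0385],loss='soft_l1',f_scale=.0005)
  File "rect.py", line 27, in <lambda>
    g=least_squares(lambda c:np.hypot(e[:,0]-c[0],e[:,1]-c[1])-c[2],[*c0,.0385],loss='soft_l1',f_scale=.0005)
                                      ~^^^^^
IndexError: too many indices for array: array is 1-dimensional, but 2 were indexed
```

View pics/w10.png

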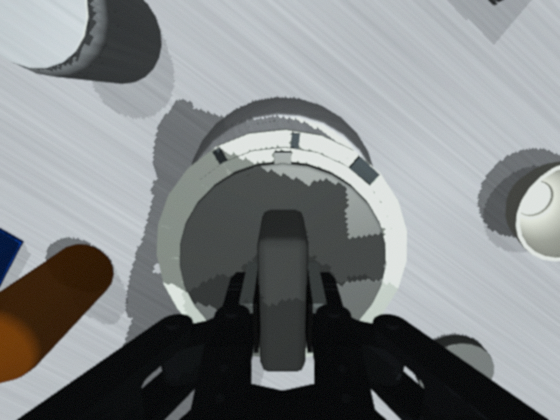

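View pics/sc10.png

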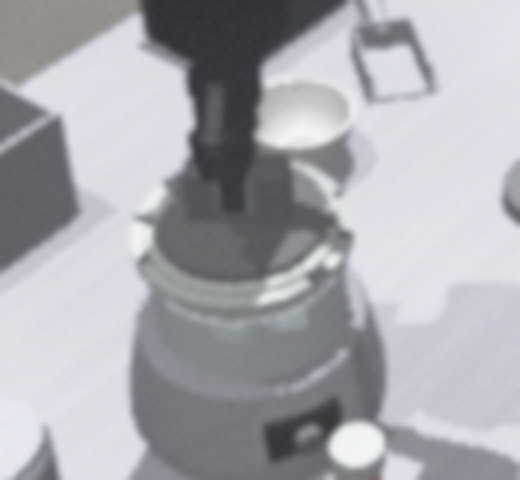

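The disc is down on the collar. Its pointer at (283,158) is just short of the pulse rib at (295,140), and the broad lock rib at (363,170) is well beyond. A small further turn remains.

>>> {"method": "play_rows", "body": {
  "slide": [
    [0,0,0.1],
    [0,0,0.1],
    [0,0,0.1],
    [0,0,0.1],
    [0,0,0.1],
    [0,0,0.1],
    [0,0,0.1]
  ],
  "delta_rot": [
    [0,0,0.04],
    [0,0,0.08],
    [0,0,0.09],
    [0,0,0.09],
    [0,0,0.09],
    [0,0,0.09],
    [0,0,0.09]
  ]
}}

```text
time: 12.88
tool_pos: [0.5579, 0.2193, 0.1789]
tcp_rot: [-3.027, -0.835, -0.008]
wrist_force: [-2.3, 1.6, 5.9]
width: 0.222
```

```bash
python3 st.py 11 .557 .2182 .178 -59.5; python3 - <<'E'
from lidfit import *
s=read_state();p=read_camera('wrist');save(p,'w11');lidfit(p)
s2=read_state();print(s2['time'],yaw(s2),s2['joint_vel'],s2['width'],s2['wrist_force'])
E
```

```text
13.0333 [[0.5579 0.2193 0.1789]
 [0.5579 0.2193 0.1789]
 [0.5579 0.2193 0.1789]
 [0.5579 0.2193 0.1788]] [0.5579 0.2193 0.1789] -59.140108172273095 [-1.9  0.7  5.7] [-0.1   0.62  0.21] 0.22529417765560678 1.3638797728066776
slide cm [-0.14  0.05  0.08] rot [-0.    -0.005  0.006]
disc z 0.01996727551000632 18923
tilt [ 0.0088 -0.0003  0.0199]
disc centre tool mm [-1.01  0.32] 74 0.00217084402322039
pointer 140 [ 0.0493 -0.0012] deg from tool x -1.3470728973943789
bar -0.019870309374885542 ((-0.00345611572265625, -1.843069076538086), (63.94131088256836, 38.36548614501953), 16.116296768188477) 179.83635886395317
13.1333 -59.14337056057343 [ 1.38002812e-03 -5.37271512e-04 -1.44026275e-03 -3.76053040e-04
 -6.34376341e-05  1.25420019e-03] 0.2213522311050247 [-1.92065251  0.8441876   5.24012708]
```

View pics/w11.png

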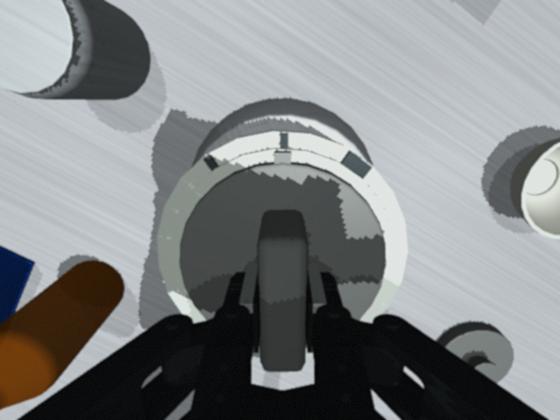

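The pointer (283,157) now lines up with the pulse rib (284,140). The disc is flat on the collar and the arm is still, so I'm handing in.

```bash
python3 -c "
from workcell import *
print(finish_job())"
```

```text
the job is handed in; nothing more can be done
None
```

The grey lid is fully down in the crusher's collar, turned clockwise to the pulse mark and still held in the grip. I handed the job in at about 13 s; no verdict is reported.

What the last checks showed:
- **Seating:** the TCP was at z 0.179 m, which puts the lid's origin about 137 mm up. The lid would be 13 mm higher if the lugs were lying on the lip. It was pressed down with about 7 N, counted from the reading just before contact.
- **Turn:** the tool had turned about 0.59 rad from the slots, and the wrist picture shows the pointer in line with the pulse rib. That puts the switch ring at about 0.46 rad, an inferred figure because I could not read the ring directly.
- **Grip:** the opening read about 0.22, which matches the bar's 20 mm. The grip was set to 70 N and the arm was still.
- **Bystanders:** I saw no contact with any of them, but I did not measure their positions again at the end.

Checks that failed or disagreed:
- **Collar-mouth fit:** one script's fit failed after seating because the lid covers the mouth.
- **Last pointer fit:** it read −1.3° with a radius of 49 mm, probably confused by the collar. The bar fit (within 0.2°) and the picture agree with each other.
- **Lid centre:** the camera put it about 1 mm off the tool axis, which is within the calibration's accuracy.

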